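Pack the microscope's optics caddy and pin its cover on

ROBOT

A 6-joint arm with a two-finger parallel gripper is mounted at the origin on the work surface. World frame = base frame: x ahead of the robot, y to its left, z up, the work surface at z = 0. Lengths are in mm, angles in rad, forces in N, time in s.
With the tool pointing down it reaches from about 300 to 775 mm from the base axis. Payload 14.6 kg.
Tool frame: the origin (TCP) lies between the finger pads; the fingertips stand 19 mm ahead of it and the grasp point (between the pads) is the TCP (manip.tcp_to_tips is the distance from the TCP to the fingertips, in mm); x points along the fingers, z is the direction in which the jaws open and shut, and the axes are right-handed (so a half turn about x gives the same grasp; the last joint's range is limited). The gripper opens to 94 mm and grips with 3 to 60 N. Pads are 16 mm wide; open, the fingers measure 119 mm over their backs; the gripper's body (75 mm by 177 mm) begins 78 mm behind the grasp point.
Start: joints at [1.038, 0.3, 1.521, -0, 1.321, -0.067], TCP at [247.022, 491.396, 224.446] pointing down, gripper open.
Joint ranges: [-3.03, 3.03], [-0.79, 2.21], [0.23, 2.52], [-1.04, 4.18], [0, 3.07], [-2.55, 2.55]. Speed limits (rad/s): [2.22, 2.22, 2.57, 3.14, 3.14, 3.14].

INTERFACE

Orientations are given as [roll, pitch, yaw] about the fixed x, y, z axes, in that order (R = Rz(yaw) Ry(pitch) Rx(roll)).
In Python, from cell import manip gives the robot as it stands.
- The arm moves only by the tool jog_arm, never from a script. Its argument "moves" is a list that holds one entry, the list of rows, each a list of 6 numbers: the shift along the world's x, y, z in mm, then the turn, a rotation vector about the world's x, y, z in degrees. In form: [[[dx, dy, dz, wx, wy, wz], ...]]. A call has 1 to 5 rows; each row shifts and turns the pose as measured when the row begins; what a row does not reach is not made up. A row lasts 1/10 s, in which the tool goes at most 50 mm and 8.59 degrees, less where a joint would pass 70% of its speed; a pose out of reach is approached as far as the arm can. A call is refused whole if a number of a shift passes 50 or a number of a turn 8.59, either way. A call with a gripper value outside its range is refused whole. "gripper" is the opening, from -1 (shut) to 1 (fully open), set as the call begins (left out, the last holds). The fingers move at their own pace and stop on an object; "squeeze" is the grip in N (left out, the last holds). Time passes only in rows, so rows that do not move let the fingers close. It gives the time, the measured TCP pose, the force and the opening at its end, in the units of the state.
- manip.read_state(): the state, without advancing time (a new reading comes with each control period).
- manip.camera(name): name is "side" or "top"; returns (picture, depth): 400x640x3 uint8, blue, green, red; 400x640 float32, mm along the optical axis (not along the pixel's ray), 0 where there is no reading.
- manip.camera_params(name): a dict with "fx", "fy", "cx", "cy" (pixels), "rvec" (rotation vector, rad) and "tvec" (3), from world to camera coordinates, as OpenCV has them. Camera axes: x right, y down, z forward; pixel columns grow to the right and rows downward; lengths in mm; the calibration is good to about 2 mm. A picture is of the moment at which its call begins. camera_params takes no time and is no camera call.
- manip.sign_off(): hands the job in, once; it reports no verdict.
The state is a dict: "clock": time; "joints": joint angles; "qd": joint speeds; "effort": joint torques, N m; "eef_pos": TCP position; "eef_rot": TCP orientation; "wrist_force": force on the tool from outside, world axes, zero at the start; "moment": the same for the moment, N m; "finger_gap": finger opening in mm.
Only numpy, scipy, OpenCV 4.12 (cv2) and the standard library are available. Lean on these libraries where they do the work, as an engineer would, in place of code of your own. Each camera call takes 0.05 s, during which the arm holds its last target. There are 200 camera calls.

TASK

Pack away this microscope's optics: stand the condenser upright in the caddy's largest well, the short eyepiece in the middle-sized well and the long slim objective in the smallest well, setting each down rather than dropping it. Leave the tall eyepiece and the short squat objective standing where they are; they belong to another microscope. When all three are in, lower the cover plate onto the caddy so that both dowel pins go through its holes and it lies flat and fully down on the two end cheeks, then let go.

Things in the scene. Friction and masses are not known exactly. Their poses are not given: they have to be found in the camera images.
- caddy: White caddy, fixed, long axis y; origin: centre of underside. Base 80 (x) x 280 (y) x 6 mm; three square wells on it at y = -72, 0, +72 mm, order varies. At y = +124 and -124 mm an end cheek (56 x 14 mm in plan), flat top 62 mm above the origin; on each top's centre a steel dowel pin, 20 mm long, 8 mm diameter for 12 mm, then tapering to 3 mm.
- well_large: The largest of the caddy's three square lilac-blue wells, open on top, for the condenser: 68 mm square inside, 2 mm walls. Origin: centre of its underside (on the caddy's base plate, 6 mm above the bench); floor 2 mm and rim 10 mm above the origin. Fixed; its axes are parallel to the caddy's.
- well_medium: The middle-sized square well, for the eyepiece: 52 mm square inside, otherwise as the largest.
- well_small: The smallest square well, for the objective: 40 mm square inside, otherwise as the largest.
- cover: Loose aluminium cover plate, flat on the bench, 70 (x) x 272 (y) x 5 mm, 0.3 kg; origin: centre of underside. Two 12 mm through holes at y = +124 and -124 mm fit the caddy's pins, either way round. Black handle bar at its middle, 12 (x) x 70 (y) mm, 27 to 43 mm above the origin, legs at y = +30 and -30 mm. Seated: underside on the cheek tops, 62 mm above the caddy's origin.
- condenser: Microscope condenser, wide dark steel drum with a low step: 52 mm diameter and 34 mm high, then a 36 mm step with a glass lens, 40 mm high in all, about 0.16 kg. Stands upright; origin: centre of its underside, z up.
- eyepiece: The short eyepiece: grey head 36 mm diameter and 34 mm high with a black ring, above it a steel tube of 23 mm diameter, 46 mm high in all, 90 g. Stands upright, tube up; origin: centre of its underside, z up.
- objective: The long slim objective: steel barrel 24 mm diameter and 38 mm high, then a brass nose tapering to 12 mm, 46 mm high in all, 80 g. Stands upright, nose up; origin: centre of its underside, z up.
- tall_eyepiece: Look-alike that stays on the bench: a taller, thicker eyepiece, grey head 44 mm diameter and 34 mm high, steel tube of 30 mm diameter above it, 70 mm high in all (too tall for the caddy). Origin: centre of its underside.
- short_objective: Look-alike that stays on the bench: a short squat objective, steel barrel 32 mm diameter and 18 mm high with a brass nose tapering to 20 mm, 24 mm high in all. Origin: centre of its underside.
Mind the look-alikes: they are no part of the job. Leave any green or pink look-alike of the tall_eyepiece alone. What is shaped like the eyepiece but green or turquoise is not meant.

How it is judged (in metres and radians):
On the way, in this order (a step that is already met when the one before it is completed fails the run):
1. condenser, short eyepiece and long objective each stand upright on the floor of their own well (horizontal distance between condenser and well_large below 0.014 m and z of condenser in the frame of well_large below 0.006 m and angle between each of condenser, eyepiece, objective's own z axis and vertical below 0.15 rad and horizontal distance between eyepiece and well_medium below 0.014 m and z of eyepiece in the frame of well_medium below 0.006 m and horizontal distance between objective and well_small below 0.014 m and z of objective in the frame of well_small below 0.006 m), for 0.2 s.
2. the cover lies flat and fully down on the cheeks with both pins through its holes (horizontal distance between cover and caddy below 0.006 m and angle between the y axis of cover and the y axis of caddy, either way round below 0.05 rad and z of cover in the frame of caddy between 0.059 and 0.0645 m and angle between cover's own z axis and vertical below 0.04 rad), for 0.2 s.
At the end, for the whole second after the job is handed in: Each optic stands within 0.15 rad of upright on its own well's floor, within 14 mm of centre; cover on the cheeks (underside 59-64.5 mm above the caddy origin), within 6 mm, 0.05 rad yaw, 0.04 rad tilt; all under 20 mm/s; both look-alikes upright (0.2 rad), within 25 mm of their start (all of step 1 and all of step 2 and linear speed of each of condenser, eyepiece, objective, cover below 0.02 m/s and distance of each of tall_eyepiece, short_objective from where it was at the start of the episode below 0.025 m and angle between each of tall_eyepiece, short_objective's own z axis and vertical below 0.2 rad); the robot touches nothing.
It fails at once if an optic or the cover is dropped: faster than 0.7 m/s (a fall of some 25 mm) while the fingers do not touch it ((linear speed of condenser above 0.7 m/s and contact force between the fingers and condenser below 0.01 N) or (linear speed of eyepiece above 0.7 m/s and contact force between the fingers and eyepiece below 0.01 N) or (linear speed of objective above 0.7 m/s and contact force between the fingers and objective below 0.01 N) or (linear speed of cover above 0.7 m/s and contact force between the fingers and cover below 0.01 N)).
It fails at once if a look-alike is shifted more than 40 mm (distance of any of tall_eyepiece, short_objective from where it was at the start of the episode above 0.04 m).
It also fails if it takes over 112 s, if anything falls off the work surface, if the arm or the gripper's body presses on something with over 40 N, if the wrist force passes 120 N, or if a joint passes its speed limit or range.

## Working session

There is one attempt and no reset: what is moved stays moved. The work goes in short steps, Python scripts to look and compute and a tool call to move; the robot and the scene stay as the last step left them, time stands still between calls to the robot, and variables do not carry over. Pictures are saved under pics/ and viewed, about 12 in all and at most 16, crops included, and the job is handed in when it is done.

Besides the shell and the picture viewer there is one more tool, called by a JSON object that holds its "op" and its "data", one argument or row to a line. jog_arm: Moves the arm, as the interface text tells. Its arguments: {"type":"object","properties":{"moves":{"type":"array","items":{"type":"array","items":{"type":"array","items":{"type":"number"}}}},"gripper":{"type":"number"},"squeeze":{"type":"number"}},"required":["moves"]}

```bash
mkdir -p pics; cat > h.py <<'E'
import numpy as np, cv2
from cell import manip
def P(n):
    p=manip.camera_params(n); R=cv2.Rodrigues(np.array(p["rvec"],float))[0]
    return p,R,np.array(p["tvec"],float).ravel()
def pt(n,u,v,d):
    p,R,t=P(n); c=np.array([(u-p["cx"])/p["fx"]*d,(v-p["cy"])/p["fy"]*d,d]); return R.T@(c-t)
def onz(n,u,v,z):
    p,R,t=P(n); r=R.T@np.array([(u-p["cx"])/p["fx"],(v-p["cy"])/p["fy"],1]); o=-R.T@t
    return o+r*(z-o[2])/r[2]
def cloud(n,dep):
    p,R,t=P(n); v,u=np.mgrid[:dep.shape[0],:dep.shape[1]]
    c=np.stack([(u-p["cx"])/p["fx"]*dep,(v-p["cy"])/p["fy"]*dep,dep],-1); w=(c-t)@R
    w[dep==0]=np.nan; return w
E
python3 - <<'E'
from h import *
for n in("top","side"):
    i,d=manip.camera(n); cv2.imwrite(f"pics/{n}0.png",i); np.save(f"{n}0.npy",d); p,R,t=P(n); print(n,p["fx"],-R.T@t,R[2])
print(manip.read_state())
E
```

```text
top 503.9364346776413 [ 362.28436806    4.98007712 1292.8187531 ] [ 0.08014754 -0.01429453 -0.99668051]
side 369.6060522867814 [ 316.32134207 -440.23785853  597.30831714] [ 0.20047616  0.6235853  -0.75561279]
{'clock': 0.1, 'joints': array([ 1.03840552e+00,  3.00436727e-01,  1.52151333e+00, -2.45899761e-05,
        1.32070928e+00, -6.65652682e-02]), 'qd': array([ 0.00188444, -0.0022195 , -0.00257137, -0.00020039, -0.0001012 ,
       -0.00016841]), 'effort': array([ 7.53161476e-04, -5.32648444e+01, -3.53291309e+01,  7.08883186e-02,
        2.34241365e-02, -4.59879004e-05]), 'eef_pos': array([246.91892054, 491.21543983, 223.9338354 ]), 'eef_rot': array([ 3.09735311,  1.56972937, -2.08085531]), 'wrist_force': array([-0.3374799 ,  0.13823434, -0.18498367]), 'moment': array([-0.0076604 , -0.00448628,  0.02146478]), 'finger_gap': 93.8154103015979}
```

View pics/top0.png

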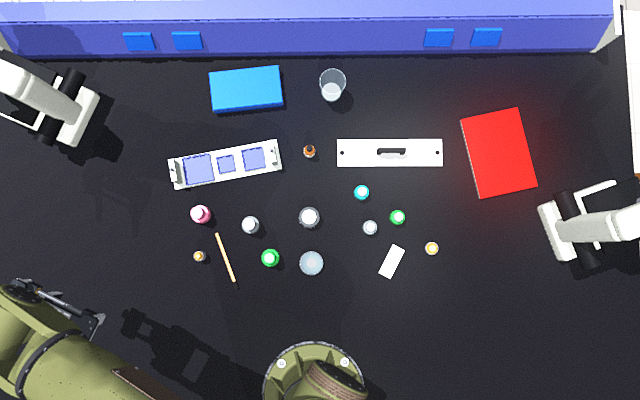

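View pics/side0.png

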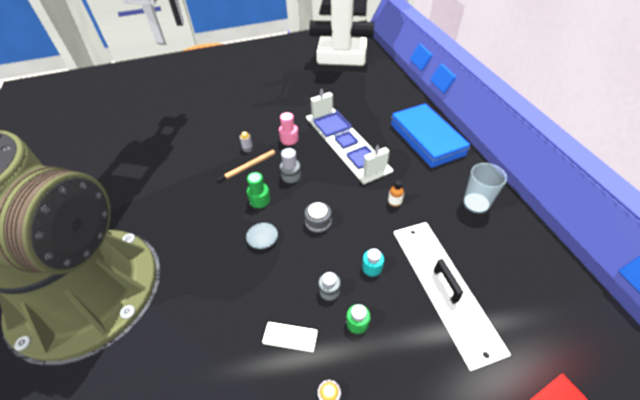

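The top view has +x up and +y left.
- **Condenser:** (309,217). The dish at (311,263) could be mistaken for it.
- **Grey eyepieces:** (370,228) looks short and (250,225) looks tall. The green and turquoise ones at (397,217), (270,258) and (361,192) and the pink one at (200,214) are not meant.
- **Objectives:** (199,256) looks slim and (432,248) squat. The bottle at (309,151) is a distractor.
- **Caddy and cover:** the caddy is around (225,164) and the cover around (390,152).

I'll check heights and crops.

```bash
python3 - <<'E'
from h import *
T=cv2.imread("pics/top0.png");S=cv2.imread("pics/side0.png")
a=cv2.resize(T[125:275,160:460],None,fx=2.6,fy=2.6,interpolation=2); cv2.imwrite("pics/c1.png",a)
r=[]
for u,v in[(246,141),(329,385),(290,165),(329,285)]: 
    c=S[max(0,min(v,375)-25):min(v,375)+25,u-25:u+25]; r.append(cv2.resize(c,(195,195),interpolation=2))
cv2.imwrite("pics/c2.png",np.hstack(r))
W={n:cloud(n,np.load(n+"0.npy")) for n in("top","side")}
for nm,u,v in[("cond",309,217),("shortE",370,228),("tallE",250,225),("objA",199,256),("objB",432,248),("turq",361,192),("cyan dish",311,263)]:
    w=W["top"][v-16:v+17,u-16:u+17].reshape(-1,3)
    w0=W["top"][v,u]; allp=np.vstack([W["top"].reshape(-1,3),W["side"].reshape(-1,3)])
    for n in("top","side"):
        q=W[n].reshape(-1,3); q=q[(np.hypot(*(q[:,:2]-w0[:2]).T)<34)&(q[:,2]>8)]
        if len(q): 
            t=q[q[:,2]>np.nanpercentile(q[:,2],97)-6]
            print(nm,n,w0.round(),"zmax",np.nanpercentile(q[:,2],97).round(1),"topc",t.mean(0).round(1),"bb",np.nanpercentile(q,2,axis=0).round(),np.nanpercentile(q,98,axis=0).round(),len(q))
E
```

```text
cond top [441.   3.  33.] zmax 43.3 topc [442.7   1.5  40.4] bb [419. -20.  11.] [466.  25.  44.] 341
cond side [441.   3.  33.] zmax 42.9 topc [438.7   2.4  41.3] bb [414. -21.  10.] [461.  25.  43.] 629
shortE top [ 410. -148.   44.] zmax 48.7 topc [ 414.4 -149.1   46. ] bb [ 398. -165.   22.] [ 431. -132.   49.] 171
shortE side [ 410. -148.   44.] zmax 49.0 topc [ 410.1 -149.3   47.4] bb [ 393. -166.    9.] [ 426. -138.   49.] 456
tallE top [422. 146.  69.] zmax 72.6 topc [425.8 149.8  69.7] bb [406. 129.  24.] [446. 169.  73.] 255
tallE side [422. 146.  69.] zmax 72.7 topc [421.6 149.   71.2] bb [401. 129.   9.] [440. 162.  73.] 516
objA top [349. 274.  47.] zmax 47.6 topc [351.1 276.7  44.7] bb [341. 266.  10.] [361. 289.  48.] 94
objA side [349. 274.  47.] zmax 47.8 topc [346.6 276.6  45.7] bb [335. 267.   9.] [358. 282.  48.] 159
objB top [ 358. -306.   21.] zmax 27.2 topc [ 359.  -306.1   23.9] bb [ 345. -320.    9.] [ 373. -291.   27.] 129
objB side [ 358. -306.   21.] zmax 27.4 topc [ 355.5 -306.    25. ] bb [ 341. -317.   15.] [ 370. -291.   28.] 376
turq top [ 500. -128.   48.] zmax 49.3 topc [ 503.3 -130.6   46.5] bb [ 486. -147.    9.] [ 519. -114.   50.] 174
turq side [ 500. -128.   48.] zmax 49.0 topc [ 498.9 -130.9   47.4] bb [ 482. -148.   10.] [ 514. -119.   49.] 419
cyan dish top [325.  -0.  -3.] zmax 16.9 topc [327.6   1.6  13. ] bb [300. -28.   8.] [356.  28.  17.] 178
cyan dish side [325.  -0.  -3.] zmax 16.3 topc [323.2   6.6  13.4] bb [297. -26.   8.] [351.  28.  17.] 353
```

View pics/c1.png

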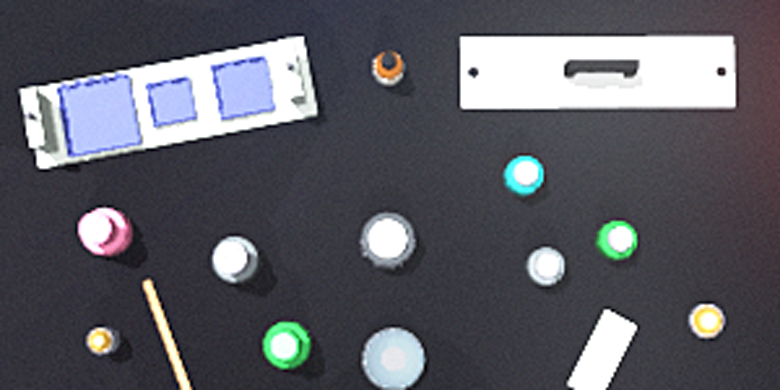

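View pics/c2.png

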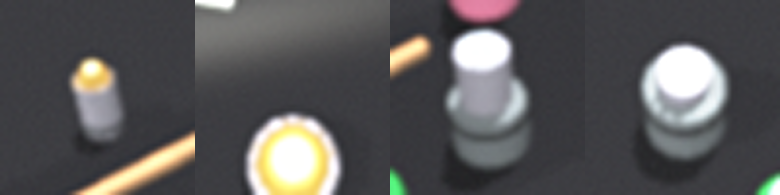

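Choices confirmed: condenser (309,217), short eyepiece (370,228), slim objective (199,256). Next I'll measure the caddy and cover poses in both views.

```bash
python3 - <<'E'
from h import *
for n in("top","side"):
    I=cv2.imread(f"pics/{n}0.png"); w=cloud(n,np.load(n+"0.npy")); 
    hsv=cv2.cvtColor(I,cv2.COLOR_BGR2HSV)
    X,Y,Z=w[...,0],w[...,1],w[...,2]
    ca=(X>480)&(X<640)&(Y>60)&(Y<350)
    q=w[ca&(Z>58)&(Z<72)]
    for s,qq in(("+",q[q[:,1]>200]),("-",q[q[:,1]<200])):
        print(n,"cheek",s,len(qq),qq.mean(0).round(1),cv2.minAreaRect(qq[:,:2].astype(np.float32)))
    q=w[ca&(Z>74)]; print("pins",q.round(0).tolist()[:12])
    b=((hsv[...,0]>105)&(hsv[...,0]<130)&(hsv[...,1]>50)&(hsv[...,2]>120)&ca).astype(np.uint8)
    k,l,st,c=cv2.connectedComponentsWithStats(b)
    for j in range(1,k):
        if st[j,4]>60:
            v,u=np.where(l==j); g=np.array([onz(n,a,e,14 if n=="top" else 14)[:2] for a,e in zip(u,v)],np.float32); print(n,"well",st[j].tolist(),cv2.minAreaRect(g),np.nanmedian(Z[l==j]).round(1))
    co=(hsv[...,2]>150)&(hsv[...,1]<70)&(X>500)&(X<640)&(Y<-30)&(Y>-360)&(Z<14)
    k,l,st,c=cv2.connectedComponentsWithStats(co.astype(np.uint8)); j=1+st[1:,4].argmax(); v,u=np.where(l==j)
    g=np.array([onz(n,a,e,5)[:2] for a,e in zip(u,v)],np.float32); print(n,"cover",cv2.minAreaRect(g),g.mean(0))
    h=w[(X>520)&(X<620)&(Y<-100)&(Y>-280)&(Z>30)]; print("handle",len(h),np.nanmean(h,0).round(1),cv2.minAreaRect(h[:,:2].astype(np.float32)))
I=cv2.imread("pics/top0.png");S=cv2.imread("pics/side0.png")
A=cv2.resize(I[125:200,160:290],(780,450),interpolation=2);cv2.imwrite("pics/c3.png",A)
E
```

```text
top cheek + 112 [562.1 335.4  61.8] ((562.566650390625, 335.9834899902344), (55.69677734375, 14.845521926879883), 11.597041130065918)
top cheek - 106 [605.4  91.7  61.7] ((606.2815551757812, 92.29839324951172), (55.5689811706543, 13.62574291229248), 10.356609344482422)
pins [[608.0, 92.0, 81.0], [609.0, 90.0, 74.0], [606.0, 95.0, 77.0], [605.0, 92.0, 81.0], [605.0, 90.0, 80.0], [604.0, 95.0, 75.0], [604.0, 93.0, 77.0], [603.0, 90.0, 81.0], [565.0, 335.0, 80.0], [562.0, 336.0, 84.0], [562.0, 334.0, 83.0], [561.0, 338.0, 79.0]]
top well [241, 147, 25, 24, 461] ((595.4174194335938, 143.36087036132812), (55.459781646728516, 55.058170318603516), 10.488363265991211) 7.7
top well [182, 153, 33, 33, 794] ((571.8041381835938, 285.7380676269531), (75.03070831298828, 73.22876739501953), 10.328688621520996) 7.4
top well [216, 154, 20, 20, 290] ((582.8294677734375, 213.8193817138672), (43.18984603881836, 43.8740234375), 10.496826171875) 7.7Traceback (most recent call last):
  File "<stdin>", line 18, in <module>
  File "h.py", line 9, in onz
    p,R,t=P(n); r=R.T@np.array([(u-p["cx"])/p["fx"],(v-p["cy"])/p["fy"],1]); o=-R.T@t
          ~^^^
  File "h.py", line 4, in P
    p=manip.camera_params(n); R=cv2.Rodrigues(np.array(p["rvec"],float))[0]
ValueError: time passes only in moves, steps and waits
```

```bash
sed -i 's/^def P(n):/import functools\n@functools.lru_cache\ndef P(n):/' h.py; python3 - <<'E'
from h import *
for n in("top","side"):
    I=cv2.imread(f"pics/{n}0.png"); w=cloud(n,np.load(n+"0.npy")); 
    hsv=cv2.cvtColor(I,cv2.COLOR_BGR2HSV)
    X,Y,Z=w[...,0],w[...,1],w[...,2]
    ca=(X>480)&(X<640)&(Y>60)&(Y<365)
    for s,m in(("+",Y>200),("-",Y<200)):
        qq=w[ca&(Z>58)&(Z<68)&m]; print(n,"cheek",s,len(qq),qq.mean(0).round(1),cv2.minAreaRect(qq[:,:2].astype(np.float32)))
        qq=w[ca&(Z>74)&m]; print("pin",len(qq),qq.mean(0).round(1))
    co=(hsv[...,2]>150)&(hsv[...,1]<70)&(X>500)&(X<640)&(Y<-30)&(Y>-360)&(Z<14)
    k,l,st,c=cv2.connectedComponentsWithStats(co.astype(np.uint8)); j=1+st[1:,4].argmax(); v,u=np.where(l==j)
    g=np.array([onz(n,a,e,5)[:2] for a,e in zip(u,v)],np.float32); print(n,"cover",cv2.minAreaRect(g),np.nanmedian(Z[l==j]))
    h=w[(X>520)&(X<620)&(Y<-100)&(Y>-280)&(Z>35)]; print("handle",len(h),np.nanmean(h,0).round(1),cv2.minAreaRect(h[:,:2].astype(np.float32)))
E
```

```text
top cheek + 109 [562.3 335.4  61.6] ((562.566650390625, 335.9834899902344), (55.69677734375, 14.845521926879883), 11.597041130065918)
pin 6 [561.9 335.1  80.5]
top cheek - 106 [605.4  91.7  61.7] ((606.2815551757812, 92.29839324951172), (55.5689811706543, 13.62574291229248), 10.356609344482422)
pin 8 [605.5  92.3  78.3]
top cover ((606.4656982421875, -209.20953369140625), (273.51409912109375, 70.93173217773438), 89.0441665649414) 4.052739797593588
handle 137 [ 608.1 -208.3   41.9] ((607.906005859375, -208.58233642578125), (67.58214569091797, 12.252525329589844), 89.08325958251953)
side cheek + 95 [557.7 335.4  62.3] ((557.9415283203125, 335.8791809082031), (55.35448455810547, 16.821876525878906), 11.526363372802734)
pin 10 [558.5 337.   78. ]
side cheek - 144 [601.6  91.7  62.4] ((602.1036376953125, 93.45472717285156), (57.236209869384766, 16.70437240600586), 9.358931541442871)
pin 16 [601.4  92.5  78.4]
side cover ((603.8240966796875, -207.72702026367188), (277.43121337890625, 73.35770416259766), 89.3191909790039) 6.176784173644772
handle 358 [ 602.8 -211.    42.6] ((604.0364990234375, -208.6536407470703), (69.22701263427734, 13.025209426879883), 88.46559143066406)
```

Averaging the two views gives these positions:

| Item | x, y (mm) | Yaw |
|---|---|---|
| Caddy centre | (582, 213.8) | 10.2° |
| Large well | (569, 285) | |
| Small well | (582, 214) | |
| Medium well | (595, 143) | |
| Cover | (606, -208.6) | -0.9° |

I'll take the objective first.

{"op": "jog_arm", "data": {
  "moves": [
    [[20, -43, 0, 0, 0, -8], [20, -43, 0, 0, 0, -8], [20, -43, 0, 0, 0, -8], [20, -43, 0, 0, 0, -8], [20, -43, 0, 0, 0, -8]]
  ],
  "gripper": 0.3
}}

```text
clock: 0.6
eef_pos: [346.0, 271.8, 221.5]
eef_rot: [3.117, 1.566, -2.775]
wrist_force: [0.3, 1.3, -0.2]
finger_gap: 61.7
```

{"op": "jog_arm", "data": {
  "moves": [
    [[3, 5, -40, 0, 0, -6], [0, 0, -40, 0, 0, -6], [0, 0, -40, 0, 0, 0], [0, 0, -12, 0, 0, 0], [0, 0, 0, 0, 0, 0]]
  ]
}}

```text
clock: 1.1
eef_pos: [351.5, 270.6, 86.0]
eef_rot: [-3.059, 1.57, -2.903]
wrist_force: [-0.6, 1.1, 0.8]
finger_gap: 60.9
```

```bash
cat > look.py <<'E'
import sys
from h import *
nm=sys.argv[1]; x,y,z,r=map(float,sys.argv[2:6]); o=[]
for n in("top","side"):
    i,d=manip.camera(n); np.save(f"{nm}{n}.npy",d); cv2.imwrite(f"pics/{nm}{n}_raw.png",i)
    p,R,t=P(n); c=R@np.array([x,y,z])+t; u,v=int(p["fx"]*c[0]/c[2]+p["cx"]),int(p["fy"]*c[1]/c[2]+p["cy"])
    h=int(r*p["fx"]/c[2]); u=np.clip(u,h,640-h); v=np.clip(v,h,400-h)
    o.append(cv2.resize(i[v-h:v+h,u-h:u+h],(390,390),interpolation=2)); print(n,u-h,v-h,390/2/h)
cv2.imwrite(f"pics/{nm}.png",np.hstack(o)); s=manip.read_state(); print(s["eef_pos"],s["eef_rot"],s["clock"])
E
python3 look.py o1 349 277 40 100
```

```text
top 158 215 4.875
side 203 93 4.642857142857143
[352.21838974 271.22199421  87.7494508 ] [0.65821562 1.56913603 0.81528032] 1.2
```

View pics/o1.png

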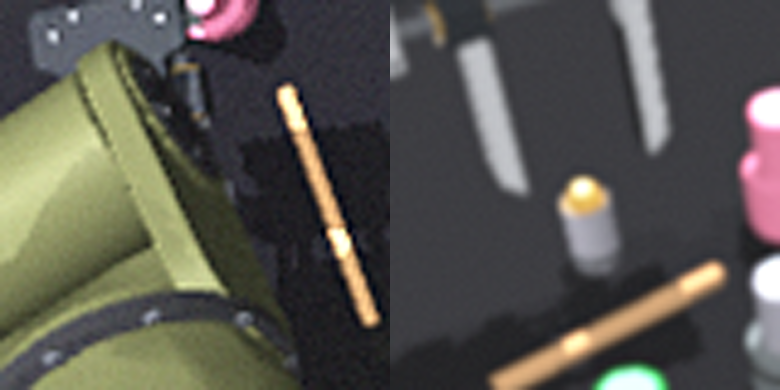

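The side view shows the fingers straddling the slim objective, with tips near side px (230,134) and (260,126). I'll check the side camera's bias against the tips.

```bash
python3 - <<'E'
from h import *
a=onz("side",230.4,134.4,69);b=onz("side",260.1,125.7,69);print(a,b,(a+b)/2)
w=cloud("side",np.load("o1side.npy")); m=(w[...,2]>66)&(w[...,2]<100)&(np.hypot(w[...,0]-352,w[...,1]-271)<55)
q=w[m]; 
for s in(q[q[:,0]<352],q[q[:,0]>352]): print(len(s),s.min(0),s.max(0),s.mean(0))
E
```

```text
[316.24164302 256.45733752  69.        ] [386.16474066 264.41102306  69.        ] [351.20319184 260.43418029  69.        ]
64 [306.82387611 254.66737215  69.31986015] [321.14253002 274.21510424  99.24866798] [314.48124825 258.28033497  86.43803638]
73 [379.1336274  263.98397173  69.10581123] [393.51213237 284.26011618  99.49369039] [385.37640032 270.11033994  86.02271926]
```

{"op": "jog_arm", "data": {
  "moves": [
    [[-4, 6, -20, 0, 0, 1], [0, 0, -20, 0, 0, 0], [0, 0, -12, 0, 0, 0], [0, 0, -3, 0, 0, 0], [0, 0, 0, 0, 0, 0]]
  ]
}}

```text
clock: 1.7
eef_pos: [351.0, 279.7, 36.6]
eef_rot: [0.449, 1.559, 0.625]
wrist_force: [-0.1, 0.1, 0.6]
finger_gap: 61.4
```

{"op": "jog_arm", "data": {
  "moves": [
    [[0, 0, 0, 0, 0, 0], [0, 0, 0, 0, 0, 0], [0, 0, 0, 0, 0, 0], [0, 0, 0, 0, 0, 0], [0, 0, 0, 0, 0, 0]]
  ],
  "gripper": -1,
  "squeeze": 15
}}

```text
clock: 2.2
eef_pos: [352.1, 280.4, 39.2]
eef_rot: [0.444, 1.556, 0.62]
wrist_force: [-1.3, 0.5, 0.7]
finger_gap: 24.7
```

{"op": "jog_arm", "data": {
  "moves": [
    [[0, 0, 30, 0, 0, 0], [0, 0, 45, 0, 0, 0], [45, -13, 35, 0, 0, 0], [48, -14, 0, 0, 0, 0], [48, -14, 0, 0, 0, 0]]
  ]
}}

```text
clock: 2.7
eef_pos: [485.0, 241.0, 149.8]
eef_rot: [0.392, 1.557, 0.575]
wrist_force: [0.0, 0.5, -0.9]
finger_gap: 23.9
```

{"op": "jog_arm", "data": {
  "moves": [
    [[45, -13, 0, 0, 0, 0], [40, -10, 0, 0, 0, 0], [0, 0, 0, 0, 0, 0]]
  ]
}}

```text
clock: 3.0
eef_pos: [577.0, 214.1, 149.5]
eef_rot: [0.344, 1.556, 0.523]
wrist_force: [-0.3, -0.3, -2.2]
finger_gap: 23.4
```

{"op": "jog_arm", "data": {
  "moves": [
    [[4, 2, -40, 0, 0, 0], [0, 0, -28, 0, 0, 0], [0, 0, -5, 0, 0, 0], [0, 0, 0, 0, 0, 0]]
  ]
}}

```text
clock: 3.4
eef_pos: [580.5, 216.0, 74.6]
eef_rot: [0.361, 1.556, 0.539]
wrist_force: [0.4, 0.5, -0.6]
finger_gap: 23.6
```

```bash
python3 look.py o2 582 214 30 100
```

```text
top 185 123 5.0
side 305 92 4.7560975609756095
[581.10752736 216.13856056  75.90208463] [0.33320277 1.5538481  0.51112992] 3.5
```

View pics/o2.png

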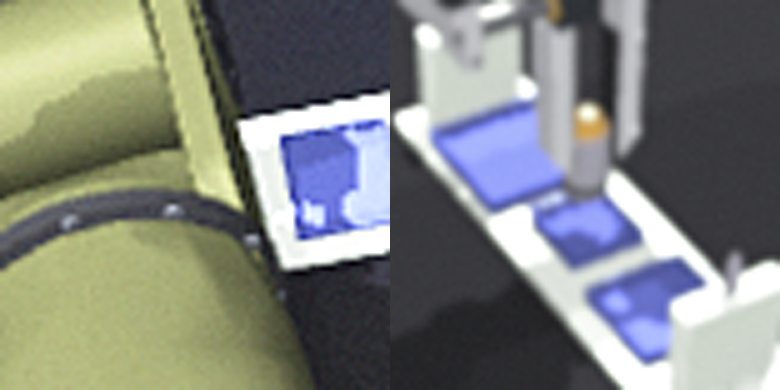

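The objective hangs level over the small well. Its bottom is near side px (346,132).

```bash
python3 - <<'E'
from h import *
print(onz("side",346,131,36.7))
w=cloud("side",np.load("o2side.npy")); m=(w[...,2]>32)&(w[...,2]<70)&(np.hypot(w[...,0]-580,w[...,1]-216)<17); q=w[m]; print(len(q),q.min(0),q.max(0),q.mean(0))
E
```

```text
[580.4240598  216.21573809  36.7       ]
111 [567.41397492 202.58419416  35.41678349] [595.35399137 218.54817583  69.87800261] [578.91028201 207.79343433  54.38803682]
```

{"op": "jog_arm", "data": {
  "moves": [
    [[0, -1, -12, 0, 0, 0], [0, 0, -10, 0, 0, 0], [0, 0, -4, 0, 0, 0], [0, 0, -2, 0, 0, 0], [0, 0, 0, 0, 0, 0]]
  ]
}}

```text
clock: 4.0
eef_pos: [582.0, 215.7, 49.0]
eef_rot: [0.284, 1.549, 0.463]
wrist_force: [-0.6, 0.3, -0.8]
finger_gap: 23.6
```

{"op": "jog_arm", "data": {
  "moves": [
    [[0, 0, -2, 0, 0, 0], [0, 0, -2, 0, 0, 0], [0, 0, -1, 0, 0, 0]]
  ]
}}

```text
clock: 4.3
eef_pos: [583.1, 216.1, 47.2]
eef_rot: [0.263, 1.546, 0.441]
wrist_force: [-4.8, -0.8, 5.4]
finger_gap: 23.7
```

{"op": "jog_arm", "data": {
  "moves": [
    [[0, 0, 0, 0, 0, 0], [0, 0, 0, 0, 0, 0], [0, 0, 0, 0, 0, 0]]
  ],
  "gripper": 0.3
}}

```text
clock: 4.6
eef_pos: [583.6, 216.2, 48.0]
eef_rot: [0.252, 1.544, 0.431]
wrist_force: [-0.8, 0.1, -0.3]
finger_gap: 44.3
```

{"op": "jog_arm", "data": {
  "moves": [
    [[0, 0, 20, 0, 0, 0], [0, 0, 40, -0.6, 1.3, 0], [0, 0, 40, 0, 0, 0], [0, 0, 20, 0, 0, 0]]
  ]
}}

```text
clock: 5.0
eef_pos: [581.3, 215.5, 167.9]
eef_rot: [-3.027, 1.564, -2.849]
wrist_force: [-0.9, 0.8, 0.4]
finger_gap: 61.2
```

```bash
python3 look.py o3 582 214 30 100
```

```text
top 185 123 5.0
side 305 92 4.7560975609756095
[581.75354558 215.61296584 167.97899601] [-3.03842957  1.56566324 -2.86009818] 5.1
```

View pics/o3.png

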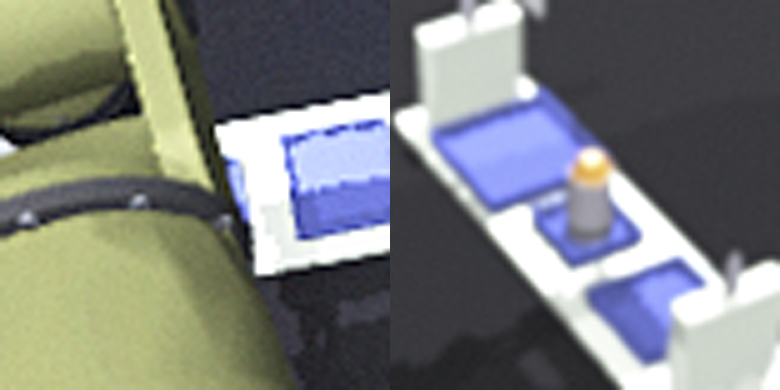

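The objective stands upright in the small well, at about (588,205) in the crop. The condenser is next.

{"op": "jog_arm", "data": {
  "moves": [
    [[-28, -42, 0, 0, 0, 0], [-28, -42, 0, 0, 0, 0], [-28, -42, 0, 0, 0, 0], [-28, -42, 0, 0, 0, 0], [-28, -42, 0, 0, 0, 0]]
  ],
  "gripper": 1
}}

```text
clock: 5.6
eef_pos: [439.5, 8.7, 160.5]
eef_rot: [3.122, 1.559, -2.977]
wrist_force: [1.0, -0.4, -0.0]
finger_gap: 93.4
```

{"op": "jog_arm", "data": {
  "moves": [
    [[0, -3, -40, 0, 0, 0], [0, 0, -40, 0, 0, 0], [0, 0, -15, 0, 0, 0], [0, 0, 0, 0, 0, 0]]
  ]
}}

```text
clock: 6.0
eef_pos: [435.0, 1.2, 61.2]
eef_rot: [-3.112, 1.559, -2.934]
wrist_force: [0.5, -0.0, 0.2]
finger_gap: 93.7
```

{"op": "jog_arm", "data": {
  "moves": [
    [[4, 1, -12, 0, 0, 0], [1, 0, -10, 0, 0, 0], [0, 0, -5, 0, 0, 0], [0, 0, -1, 0, 0, 0]]
  ]
}}

```text
clock: 6.4
eef_pos: [439.9, 2.4, 32.4]
eef_rot: [-3.132, 1.558, -2.954]
wrist_force: [0.2, 0.2, 0.0]
finger_gap: 93.9
```

{"op": "jog_arm", "data": {
  "moves": [
    [[0, 0, -1, 0, 0, 0], [0, 0, 0, 0, 0, 0], [0, 0, 0, 0, 0, 0], [0, 0, 0, 0, 0, 0], [0, 0, 0, 0, 0, 0]]
  ],
  "gripper": -1
}}

```text
clock: 6.9
eef_pos: [440.5, 2.5, 32.8]
eef_rot: [-3.069, 1.561, -2.891]
wrist_force: [-0.1, 0.4, -0.0]
finger_gap: 57.3
```

{"op": "jog_arm", "data": {
  "moves": [
    [[0, 0, 0, 0, 0, 0], [0, 0, 0, 0, 0, 0], [0, 0, 0, 0, 0, 0]]
  ],
  "squeeze": 20
}}

```text
clock: 7.2
eef_pos: [440.6, 2.5, 32.9]
eef_rot: [-3.068, 1.561, -2.889]
wrist_force: [0.1, -0.5, -1.1]
finger_gap: 51.3
```

{"op": "jog_arm", "data": {
  "moves": [
    [[0, 0, 30, 0, 0, 0], [0, 0, 45, 0, 0, 0], [20, 40, 40, 0, 0, 0], [22, 47, 0, 0, 0, 0], [22, 47, 0, 0, 0, 0]]
  ]
}}

```text
clock: 7.7
eef_pos: [499.1, 127.5, 146.2]
eef_rot: [3.082, 1.559, -3.03]
wrist_force: [0.9, -1.2, -1.1]
finger_gap: 51.8
```

{"op": "jog_arm", "data": {
  "moves": [
    [[20, 43, 0, 0, 0, 0], [20, 43, 0, 0, 0, 0], [18, 40, 0, 0, 0, 0], [10, 26, 0, 0, 0, 0], [0, 0, 0, 0, 0, 0]]
  ]
}}

```text
clock: 8.2
eef_pos: [569.1, 291.2, 145.0]
eef_rot: [3.064, 1.559, -3.044]
wrist_force: [0.4, -0.3, -2.0]
finger_gap: 51.7
```

{"op": "jog_arm", "data": {
  "moves": [
    [[0, -6, -30, 0, 0, 0], [0, 0, -40, 0, 0, 0], [0, 0, -15, 0, 0, 0], [0, 0, -4, 0, 0, 0], [0, 0, 0, 0, 0, 0]]
  ]
}}

```text
clock: 8.7
eef_pos: [568.7, 284.1, 54.2]
eef_rot: [3.084, 1.559, -3.023]
wrist_force: [-0.9, -0.4, -1.2]
finger_gap: 51.6
```

```bash
python3 look.py k1 570 285 30 100; python3 - <<'E'
from h import *
w=cloud("side",np.load("k1side.npy")); m=(w[...,2]>25)&(w[...,2]<50)&(np.hypot(w[...,0]-568,w[...,1]-285)<30); q=w[m]; print(len(q),q.min(0),q.max(0),q.mean(0))
E
```

```text
top 157 129 5.0
side 293 78 5.0
[569.28248923 284.49626019  55.40498309] [ 3.0208196   1.56146521 -3.08645246] 8.8
160 [541.32310655 258.1939814   25.11167529] [597.31211545 283.92090019  49.90864814] [564.77818294 266.09852774  37.89884102]
```

View pics/k1.png

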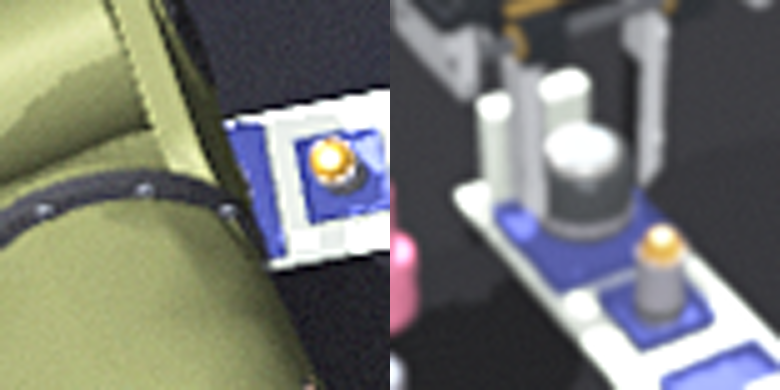

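The condenser is over the large well, with the objective upright beside it. I'll set the condenser down.

{"op": "jog_arm", "data": {
  "moves": [
    [[0, 0, -7, 0, 0, 0], [0, 0, -4, 0, 0, 0], [0, 0, -2, 0, 0, 0], [0, 0, -2, 0, 0, 0]]
  ]
}}

```text
clock: 9.2
eef_pos: [570.8, 285.0, 43.0]
eef_rot: [2.586, 1.566, 2.762]
wrist_force: [-0.2, 0.2, -0.7]
finger_gap: 51.7
```

{"op": "jog_arm", "data": {
  "moves": [
    [[-1, 0, -2, 0, 0, 0], [0, 0, -2, 0, 0, 0], [0, 0, -1, 0, 0, 0]]
  ]
}}

```text
clock: 9.5
eef_pos: [570.1, 285.2, 40.7]
eef_rot: [2.403, 1.567, 2.579]
wrist_force: [-4.0, -2.7, 5.8]
finger_gap: 51.2
```

{"op": "jog_arm", "data": {
  "moves": [
    [[0, 0, 0, 0, 0, 0], [0, 0, 0, 0, 0, 0], [0, 0, 0, 0, 0, 0]]
  ],
  "gripper": 0.7
}}

```text
clock: 9.8
eef_pos: [570.3, 285.4, 41.2]
eef_rot: [2.12, 1.568, 2.296]
wrist_force: [-0.5, -0.5, -0.4]
finger_gap: 72.1
```

{"op": "jog_arm", "data": {
  "moves": [
    [[0, 0, 20, 0, 0, 0], [0, 0, 40, 0, 0, 0], [0, 0, 40, 0, 0, 0], [0, 0, 20, 0, 0, 0]]
  ]
}}

```text
clock: 10.2
eef_pos: [568.1, 284.5, 160.7]
eef_rot: [3.03, 1.561, -3.077]
wrist_force: [-0.3, -0.3, 0.3]
finger_gap: 80.2
```

{"op": "jog_arm", "data": {
  "moves": [
    [[-20, -46, 0, 0, 0, 0], [-20, -46, 0, 0, 0, 0], [-20, -46, 0, 0, 0, 0], [-20, -46, 0, 0, 0, 0], [-20, -46, 0, 0, 0, 0]]
  ],
  "gripper": 0.3
}}

```text
clock: 10.7
eef_pos: [467.9, 56.6, 163.9]
eef_rot: [1.713, 1.568, 1.896]
wrist_force: [1.5, -0.8, 0.2]
finger_gap: 61.2
```

{"op": "jog_arm", "data": {
  "moves": [
    [[-12, -46, 0, 0, 0, 0], [-12, -46, 0, 0, 0, 0], [-12, -46, 0, 0, 0, 0], [-12, -46, 0, 0, 0, 0], [-8, -19, 0, 0, 0, 0]]
  ]
}}

```text
clock: 11.2
eef_pos: [407.0, -155.5, 164.9]
eef_rot: [0.194, 1.568, 0.376]
wrist_force: [0.9, 0.8, 0.1]
finger_gap: 61.3
```

{"op": "jog_arm", "data": {
  "moves": [
    [[5, 7, -40, 0, 0, 0], [0, 0, -40, 0, 0, 0], [0, 0, -15, 0, 0, 0], [0, 0, 0, 0, 0, 0]]
  ]
}}

```text
clock: 11.6
eef_pos: [411.4, -152.2, 68.2]
eef_rot: [-0.367, 1.564, -0.191]
wrist_force: [0.2, 0.2, -0.1]
finger_gap: 60.8
```

```bash
python3 look.py e1 412 -149 40 80
```

```text
top 338 195 6.09375
side 282 233 4.148936170212766
[ 412.36000604 -152.54263552   70.1377958 ] [-0.43547341  1.56080457 -0.25965622] 11.7
```

View pics/e1.png

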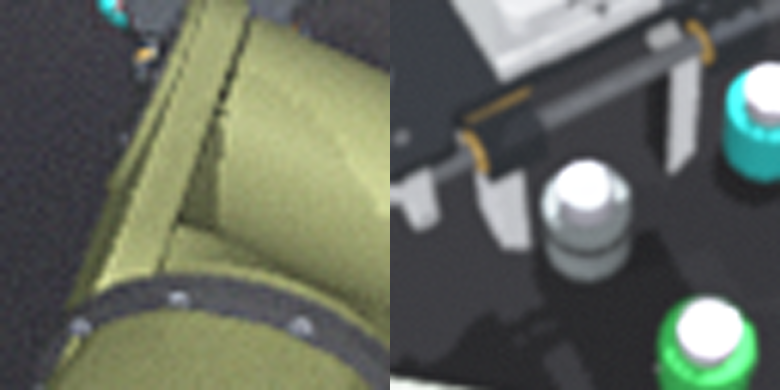

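The fingers straddle the short grey eyepiece at crop (587,220), clear of the turquoise and green ones.

{"op": "jog_arm", "data": {
  "moves": [
    [[0, 3, -15, 0, 0, 0], [0, 0, -14, 0, 0, 0], [0, 0, -7, 0, 0, 0], [0, 0, -2, 0, 0, 0]]
  ]
}}

```text
clock: 12.1
eef_pos: [415.5, -150.5, 36.3]
eef_rot: [-0.517, 1.552, -0.341]
wrist_force: [-0.3, -0.4, -0.4]
finger_gap: 61.1
```

{"op": "jog_arm", "data": {
  "moves": [
    [[0, 0, -2, 0, 0, 0], [0, 0, 0, 0, 0, 0], [0, 0, 0, 0, 0, 0], [0, 0, 0, 0, 0, 0], [0, 0, 0, 0, 0, 0]]
  ],
  "gripper": -1,
  "squeeze": 15
}}

```text
clock: 12.6
eef_pos: [416.6, -151.0, 36.4]
eef_rot: [-0.531, 1.548, -0.354]
wrist_force: [-0.6, -0.0, 0.4]
finger_gap: 35.7
```

{"op": "jog_arm", "data": {
  "moves": [
    [[0, 0, 30, 0, 0, 0], [0, 0, 45, 0, 0, 0], [26, 44, 40, 0.5, 1.2, 0], [28, 46, 0, 0, 0, 0], [28, 46, 0, 0, 0, 0]]
  ]
}}

```text
clock: 13.1
eef_pos: [488.7, -30.2, 147.2]
eef_rot: [1.622, 1.568, 1.79]
wrist_force: [0.8, -0.9, -0.5]
finger_gap: 35.7
```

{"op": "jog_arm", "data": {
  "moves": [
    [[28, 46, 0, 0, 0, 0], [28, 46, 0, 0, 0, 0], [26, 43, 0, 0, 0, 0], [13, 23, 0, 0, 0, 0], [0, 0, 0, 0, 0, 0]]
  ]
}}

```text
clock: 13.6
eef_pos: [580.5, 127.8, 147.4]
eef_rot: [0.934, 1.567, 1.106]
wrist_force: [-0.7, 0.0, -1.2]
finger_gap: 35.6
```

{"op": "jog_arm", "data": {
  "moves": [
    [[13, 15, -20, 0, 0, 0], [0, 0, -35, 0, 0, 0], [0, 0, -22, 0, 0, 0], [0, 0, -4, 0, 0, 0], [0, 0, 0, 0, 0, 0]]
  ]
}}

```text
clock: 14.1
eef_pos: [593.1, 141.6, 64.5]
eef_rot: [0.82, 1.568, 0.992]
wrist_force: [-1.0, 0.9, -0.2]
finger_gap: 35.9
```

```bash
python3 look.py e2 594 143 30 100; python3 - <<'E'
from h import *
w=cloud("side",np.load("e2side.npy")); m=(w[...,2]>25)&(w[...,2]<55)&(np.hypot(w[...,0]-593,w[...,1]-143)<25); q=w[m]; print(len(q),q.min(0),q.max(0),q.mean(0))
E
```

```text
top 213 118 5.0
side 319 107 4.534883720930233
[593.643464   141.736796    65.61965638] [0.51816467 1.56623986 0.69064306] 14.2
111 [571.9484777  126.72172228  30.47622906] [614.78594576 145.81136776  54.90552271] [588.45226299 131.75550469  42.70877091]
```

View pics/e2.png

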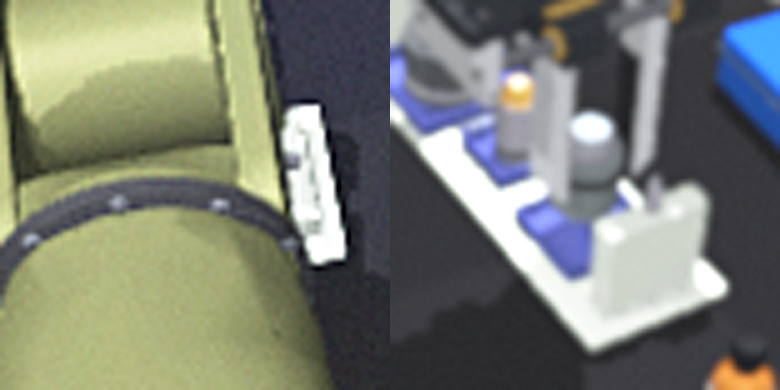

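The eyepiece hangs over the medium well, clear of the cheek and objective. I'll lower it.

{"op": "jog_arm", "data": {
  "moves": [
    [[0, -1, -9, 0, 0, 0], [0, 0, -6, 0, 0, 0], [0, 0, -3, 0, 0, 0], [0, 0, -2, 0, 0, 0], [0, 0, -2, 0, 0, 0]]
  ]
}}

```text
clock: 14.7
eef_pos: [595.0, 140.4, 45.3]
eef_rot: [0.241, 1.562, 0.413]
wrist_force: [0.2, -0.7, -0.7]
finger_gap: 35.6
```

{"op": "jog_arm", "data": {
  "moves": [
    [[0, 0, -2, 0, 0, 0], [0, 0, -1.5, 0, 0, 0], [0, 0, -1, 0, 0, 0]]
  ]
}}

```text
clock: 15.0
eef_pos: [594.6, 140.7, 43.3]
eef_rot: [0.293, 1.563, 0.466]
wrist_force: [-6.2, -2.4, 8.0]
finger_gap: 35.6
```

Contact. I'll release and lift.

{"op": "jog_arm", "data": {
  "moves": [
    [[0, 0, 0, 0, 0, 0], [0, 0, 0, 0, 0, 0], [0, 0, 0, 0, 0, 0]]
  ],
  "gripper": 0.4
}}

```text
clock: 15.3
eef_pos: [594.9, 140.8, 43.9]
eef_rot: [0.256, 1.561, 0.429]
wrist_force: [-0.5, -0.2, -0.4]
finger_gap: 56.4
```

{"op": "jog_arm", "data": {
  "moves": [
    [[0, 0, 20, 0, 0, 0], [0, 0, 40, 0, 0, 0], [0, 0, 40, 0, 0, 0], [0, -30, 20, 0, 0, 0], [0, -46, 0, 0, 0, -3]]
  ]
}}

```text
clock: 15.8
eef_pos: [593.5, 67.0, 166.6]
eef_rot: [0.365, 1.564, 0.491]
wrist_force: [0.6, -0.0, -0.1]
finger_gap: 65.7
```

{"op": "jog_arm", "data": {
  "moves": [
    [[0, -48, 0, 0, 0, -3], [0, -48, 0, 0, 0, -3], [0, -48, 0, 0, 0, -2], [0, -48, 0, 0, 0, 0], [0, -48, 0, 0, 0, 0]]
  ]
}}

```text
clock: 16.3
eef_pos: [592.8, -181.0, 168.3]
eef_rot: [0.2, 1.56, 0.182]
wrist_force: [1.4, 0.5, -0.2]
finger_gap: 65.8
```

```bash
python3 look.py e3 582 200 30 150
```

```text
top 170 103 3.305084745762712
side 286 75 3.1451612903225805
[ 592.32647491 -184.32771489  167.91214988] [0.14052624 1.56070769 0.11704531] 16.4
```

View pics/e3.png

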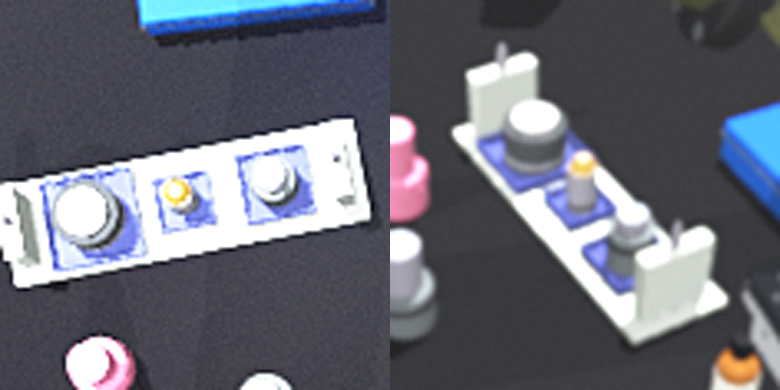

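All three optics stand in their wells: condenser (85,210), objective (178,195) and eyepiece (272,178) in the top crop. Now the cover.

{"op": "jog_arm", "data": {
  "moves": [
    [[13, -25, -30, 0, 0, 0], [0, 0, -40, 0, 0, 0], [0, 0, -20, 0, 0, 0], [0, 0, 0, 0, 0, 0]]
  ]
}}

```text
clock: 16.8
eef_pos: [606.0, -210.4, 75.6]
eef_rot: [0.08, 1.558, 0.055]
wrist_force: [-0.0, 0.2, 0.1]
finger_gap: 66.0
```

```bash
python3 look.py v1 605 -209 40 90
```

```text
top 356 115 5.571428571428571
side 396 223 3.6792452830188678
[ 607.09617378 -210.68499043   78.68811792] [-0.02432344  1.5545557  -0.04938926] 16.9
```

View pics/v1.png

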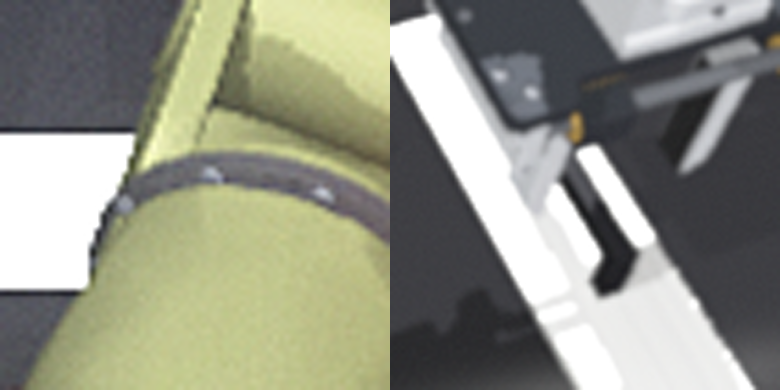

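{"op": "jog_arm", "data": {
  "moves": [
    [[-1, 2, -18, 0, 0.9, 0], [0, 0, -16, 0, 0, 0], [0, 0, -8, 0, 0, 0], [0, 0, -2, 0, 0, 0]]
  ]
}}

```text
clock: 17.3
eef_pos: [607.7, -207.8, 35.0]
eef_rot: [-0.566, 1.566, -0.59]
wrist_force: [-0.5, 0.5, 0.6]
finger_gap: 66.1
```

{"op": "jog_arm", "data": {
  "moves": [
    [[-1, 0, -1, 0, 0, 0], [0, 0, -1, 0, 0, 0], [0, 0, 0, 0, 0, 0], [0, 0, 0, 0, 0, 0], [0, 0, 0, 0, 0, 0]]
  ],
  "gripper": -1,
  "squeeze": 40
}}

```text
clock: 17.8
eef_pos: [607.1, -208.1, 33.7]
eef_rot: [-0.517, 1.564, -0.541]
wrist_force: [0.3, 0.1, 0.5]
finger_gap: 29.4
```

{"op": "jog_arm", "data": {
  "moves": [
    [[0, 0, 0, 0, 0, 0], [0, 0, 0, 0, 0, 0], [0, 0, 0, 0, 0, 0]]
  ]
}}

```text
clock: 18.1
eef_pos: [607.2, -208.2, 34.2]
eef_rot: [-0.514, 1.564, -0.538]
wrist_force: [0.5, -0.1, 0.2]
finger_gap: 11.7
```

{"op": "jog_arm", "data": {
  "moves": [
    [[0, 0, 20, 0, 0, 0], [0, 0, 40, 0, 0, 0], [0, 0, 45, 0, 0, 0], [0, 30, 20, 0, 0, 0], [-3, 40, 0, 0, 0, 2]]
  ]
}}

```text
clock: 18.6
eef_pos: [601.7, -139.5, 160.6]
eef_rot: [-1.027, 1.569, -1.021]
wrist_force: [1.8, 0.9, -2.2]
finger_gap: 11.8
```

{"op": "jog_arm", "data": {
  "moves": [
    [[-3, 40, 0, 0, 0, 2], [-3, 40, 0, 0, 0, 2], [-3, 40, 0, 0, 0, 2], [-3, 40, 0, 0, 0, 2], [-3, 40, 0, 0, 0, 1]]
  ]
}}

```text
clock: 19.1
eef_pos: [584.5, 67.3, 160.9]
eef_rot: [-0.927, 1.569, -0.759]
wrist_force: [0.2, -0.1, -2.7]
finger_gap: 11.6
```

{"op": "jog_arm", "data": {
  "moves": [
    [[-3, 40, 0, 0, 0, 0], [-3, 40, 0, 0, 0, 0], [-2, 35, 0, 0, 0, 0], [0, 20, 0, 0, 0, 0], [0, 0, 0, 0, 0, 0]]
  ]
}}

```text
clock: 19.6
eef_pos: [573.4, 212.5, 159.6]
eef_rot: [-2.562, 1.569, -2.388]
wrist_force: [0.3, 0.3, -2.6]
finger_gap: 11.5
```

{"op": "jog_arm", "data": {
  "moves": [
    [[8, 1, -15, 0, 0, 0], [0, 0, -13, 0, 0, 0], [0, 0, 0, 0, 0, 0]]
  ]
}}

```text
clock: 19.9
eef_pos: [581.0, 212.4, 129.9]
eef_rot: [-2.635, 1.568, -2.461]
wrist_force: [0.2, 1.0, -2.6]
finger_gap: 11.6
```

```bash
python3 look.py v2 582 214 80 170; python3 - <<'E'
from h import *
s=manip.read_state(); print(s["eef_pos"],s["eef_rot"])
for n in("top","side"):
    w=cloud(n,np.load(f"v2{n}.npy")); I=cv2.imread(f"pics/v2{n}_raw.png")
    m=(w[...,2]>90)&(w[...,2]<112)&(abs(w[...,0]-580)<80)&(abs(w[...,1]-214)<165)&(I.min(-1)>120)
    q=w[m]; print(n,len(q),cv2.minAreaRect(q[:,:2].astype(np.float32)),np.linalg.lstsq(np.c_[q[:,:2]-[582,214],np.ones(len(q))],q[:,2],rcond=None)[0])
E
```

```text
top 150 89 2.7857142857142856
side 274 43 2.671232876712329
[581.661907   212.66726659 131.74183759] [-1.74696503  1.56966985 -1.57313112] 20.0
[581.661907   212.66726659 131.74183759] [-1.74696503  1.56966985 -1.57313112]
top 1308 ((582.9443359375, 211.1180877685547), (70.88245391845703, 272.5769348144531), 9.928298950195312) [-8.39548689e-03  3.42913986e-04  9.99921087e+01]
side 2070 ((579.63427734375, 211.9621124267578), (72.5483627319336, 274.21197509765625), 10.319583892822266) [1.93430855e-03 3.28022587e-03 1.02687657e+02]
```

View pics/v2.png

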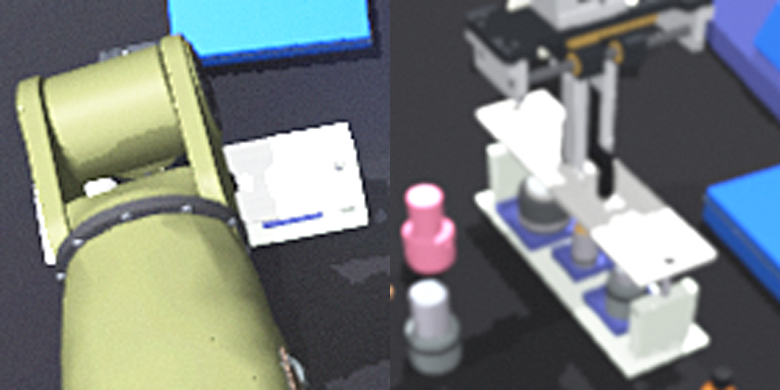

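The cover is held level over the caddy with yaw matched to within 0.3°. It needs about +0.7 in x and +2.5 in y.

{"op": "jog_arm", "data": {
  "moves": [
    [[0.5, 2.5, -6, 0, 0, 0], [0, 0, -4, 0, 0, 0], [0, 0, -1, 0, 0, 0], [0, 0, 0, 0, 0, 0]]
  ]
}}

```text
clock: 20.4
eef_pos: [582.6, 214.6, 121.5]
eef_rot: [-0.443, 1.569, -0.27]
wrist_force: [0.5, -0.0, -2.5]
finger_gap: 11.1
```

```bash
python3 look.py v3 605 92 80 45; python3 - <<'E'
from h import *
for n in("top","side"):
    w=cloud(n,np.load(f"v3{n}.npy")); I=cv2.imread(f"pics/v3{n}_raw.png")
    m=(w[...,2]>80)&(w[...,2]<104)&(abs(w[...,0]-580)<80)&(abs(w[...,1]-214)<165)&(I.min(-1)>120)
    q=w[m]; print(n,len(q),cv2.minAreaRect(q[:,:2].astype(np.float32)),np.linalg.lstsq(np.c_[q[:,:2]-[582,214],np.ones(len(q))],q[:,2],rcond=None)[0])
E
```

```text
top 253 131 10.833333333333334
side 357 126 9.285714285714286
[582.68957501 214.65704941 121.69859879] [-0.37509814  1.56844905 -0.20236199] 20.5
top 1291 ((584.9243774414062, 213.2540740966797), (71.06194305419922, 272.46435546875), 10.120096206665039) [6.52534632e-03 1.45920377e-03 9.14098121e+01]
side 2043 ((581.7022094726562, 214.74588012695312), (73.78736114501953, 274.29022216796875), 9.947859764099121) [2.99369088e-03 4.09205113e-03 9.34522629e+01]
```

View pics/v3.png

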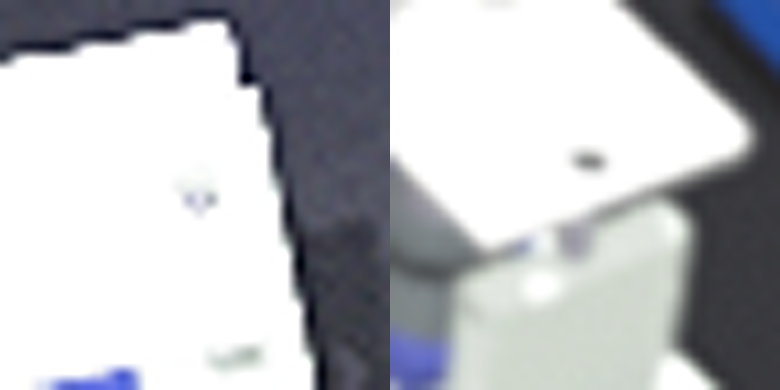

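The pin is visible through the hole at top crop (198,195). I'll correct x by about -1.2 and lower in small steps, watching the force.

{"op": "jog_arm", "data": {
  "moves": [
    [[-1.2, 0, -4, 0, 0, 0], [0, 0, -4, 0, 0, 0], [0, 0, -3, 0, 0, 0]]
  ]
}}

```text
clock: 20.8
eef_pos: [581.6, 214.7, 110.5]
eef_rot: [-0.217, 1.567, -0.044]
wrist_force: [0.1, -0.0, -2.2]
finger_gap: 11.5
```

{"op": "jog_arm", "data": {
  "moves": [
    [[0, 0, -4, 0, 0, 0], [0, 0, -3, 0, 0, 0], [0, 0, -2, 0, 0, 0]]
  ]
}}

```text
clock: 21.1
eef_pos: [581.4, 214.7, 100.2]
eef_rot: [-0.299, 1.568, -0.126]
wrist_force: [0.1, 0.6, -2.4]
finger_gap: 12.0
```

{"op": "jog_arm", "data": {
  "moves": [
    [[0, 0, -2, 0, 0, 0], [0, 0, -2, 0, 0, 0], [0, 0, -1, 0, 0, 0]]
  ]
}}

```text
clock: 21.4
eef_pos: [581.4, 214.7, 96.1]
eef_rot: [-0.295, 1.568, -0.122]
wrist_force: [-10.1, -2.7, 16.0]
finger_gap: 11.8
```

Seated with 16 N of contact. I'll release and check before backing off.

{"op": "jog_arm", "data": {
  "moves": [
    [[0, 0, 0, 0, 0, 0], [0, 0, 0, 0, 0, 0], [0, 0, 0, 0, 0, 0], [0, 0, 0, 0, 0, 0]]
  ],
  "gripper": 0.2
}}

```text
clock: 21.8
eef_pos: [582.1, 215.0, 97.2]
eef_rot: [-0.101, 1.565, 0.072]
wrist_force: [-0.1, -0.4, -0.6]
finger_gap: 40.3
```

{"op": "jog_arm", "data": {
  "moves": [
    [[0, 0, 20, 0, 0, 0], [0, 0, 40, 0, 0, 0], [0, -20, 40, 0, 0, 0], [-20, -45, 20, 0, 0, 0], [-20, -45, 0, 0, 0, 0]]
  ]
}}

```text
clock: 22.3
eef_pos: [541.8, 107.8, 218.1]
eef_rot: [-0.47, 1.568, -0.292]
wrist_force: [1.7, -1.3, -0.3]
finger_gap: 56.1
```

{"op": "jog_arm", "data": {
  "moves": [
    [[-20, -45, 0, 0, 0, 0], [-20, -45, 0, 0, 0, 0], [-20, -45, 0, 0, 0, 0], [-20, -45, 0, 0, 0, 0], [0, -45, 0, 0, 0, 0]]
  ]
}}

```text
clock: 22.8
eef_pos: [457.3, -121.8, 220.0]
eef_rot: [-0.389, 1.563, -0.208]
wrist_force: [1.1, 0.5, -0.6]
finger_gap: 56.2
```

```bash
python3 look.py z1 582 214 60 170; python3 - <<'E'
from h import *
for n in("top","side"):
    w=cloud(n,np.load(f"z1{n}.npy")); I=cv2.imread(f"pics/z1{n}_raw.png")
    m=(w[...,2]>58)&(w[...,2]<76)&(abs(w[...,0]-580)<80)&(abs(w[...,1]-214)<165)&(I.min(-1)>120)
    q=w[m]; print(n,len(q),cv2.minAreaRect(q[:,:2].astype(np.float32)),np.linalg.lstsq(np.c_[q[:,:2]-[582,214],np.ones(len(q))],q[:,2],rcond=None)[0])
    h=w[(w[...,2]>95)&(w[...,2]<112)&(abs(w[...,0]-580)<60)&(abs(w[...,1]-214)<60)];print(cv2.minAreaRect(h[:,:2].astype(np.float32)),h[:,2].mean())
    d0=cloud(n,np.load(n+"0.npy"))
    for nm,x,y in(("tallE",424,149.5),("objB",357,-306)):
        for c in(d0,w):
            q=c[(np.hypot(c[...,0]-x,c[...,1]-y)<34)&(c[...,2]>12)]; print(nm,q.mean(0).round(1),q[:,2].max().round(1))
E
```

```text
top 154 92 2.8676470588235294
side 275 51 2.7083333333333335
[ 458.37104119 -124.50531421  219.76417315] [-0.46801036  1.56246497 -0.29227469] 22.9
top 2946 ((583.8450927734375, 213.5144805908203), (71.73990631103516, 273.1445007324219), 9.860727310180664) [5.86959976e-03 5.38239252e-04 6.62202110e+01]
((583.3523559570312, 212.83670043945312), (13.332459449768066, 69.75048065185547), 10.11081314086914) 103.66261877940951
tallE [424.6 146.7  50.3] 76.9
tallE [424.6 146.7  50.5] 76.3
objB [ 358.8 -305.1   20.9] 28.4
objB [ 358.7 -304.8   20.8] 29.5
side 278 ((574.7445678710938, 213.35704040527344), (63.368865966796875, 273.52923583984375), 10.600458145141602) [6.44241744e-03 1.32750424e-03 6.79182817e+01]
((0.0, 0.0), (0.0, 0.0), 0.0) nan
tallE [420.2 141.2  45.5] 73.7
tallE [414.1 139.1  37.3] 72.9
objB [ 355.5 -305.3   23.4] 28.6
objB [ 355.6 -305.3   23.4] 29.4<stdin>:6: RuntimeWarning: Mean of empty slice.
  ret = ret.dtype.type(ret / rcount)
```

View pics/z1.png

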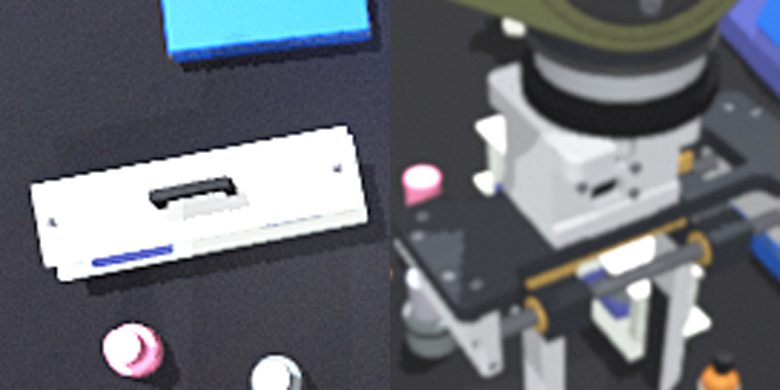

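The top view shows the cover flat, with a pin in each hole at (53,222) and (338,168). Its centre, yaw and height match the seated pose, and the gripper is clear.

```bash
python3 -c "
from cell import manip
print(manip.sign_off())"
```

```text
the job is handed in; nothing more can be done
None
```

The job is done and handed in at about 23 s of the 112 s allowed. The condenser, short eyepiece and long objective were each set down, with light contact felt, in the large, medium and small wells. I then lowered the cover over both pins and let go, and the arm moved clear.

**Last checks, top camera:**
- **Cover:** the centre is within about 0.5 mm of the caddy's and the yaw within about 0.3°. It is level to about 0.006 rad, with the plate top at 66 mm against 67 mm expected.
- **Optics:** all three looked upright and about centred before the cover went on; the cover now hides them.
- **Look-alikes:** the tall eyepiece and squat objective had not moved, to within 0.5 mm.

**Checks that failed or disagreed:**
- The gripper blocked the side view of the cover and partly of the tall eyepiece, so the side-view figures for those two are unusable. That view did show the squat objective unmoved.
- The two cameras differ by about 2–4 mm in x. I worked from their average and from offsets measured within one camera.

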